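Wedge the cheese wheel tight on the clamping board

ROBOT

A 7-joint arm with a two-finger parallel gripper is mounted at the origin on the work surface. World frame = base frame: x ahead of the robot, y to its left, z up, the work surface at z = 0. Lengths are in m, angles in rad, forces in N, time in s.
With the tool pointing down it reaches from about 0.4 to 0.875 m from the base axis. Payload 19.3 kg.
Tool frame: the origin (TCP) lies between the finger pads; the fingertips stand bot.tcp_to_tips ahead of it and the grasp point (between the pads) is the TCP (bot.tcp_to_tips is the distance from the TCP to the fingertips, in m); z points along the fingers, y is the line along which they close (so a half turn about z gives the same grasp; the last joint's range is limited). The gripper opens to 85 mm and grips with 20 to 120 N. Pads are 22 mm wide; open, the fingers measure 114 mm over their backs; the gripper's body (76 mm by 85 mm) begins 54 mm behind the grasp point. The pads swing forward as they close: fully open they stand 13 mm farther back than shut.
Start: joints at [1.169, 0.521, -0.036, 1.599, 0.021, 1.021, -0.113], TCP at [0.204, -0.591, 0.25] pointing down, gripper open.
Joint ranges: [-2.91, 2.91], [-0.3, 2.13], [-1.5, 1.42], [0.17, 2.43], [-1.26, 4.41], [0.16, 1.93], [-2.52, 2.52]. Speed limits (rad/s): [1.89, 1.89, 2.39, 2.39, 3.01, 3.01, 3.01].

INTERFACE

Orientations are given as [roll, pitch, yaw] about the fixed x, y, z axes, in that order (R = Rz(yaw) Ry(pitch) Rx(roll)).
In Python, from workcell import telemetry, grab_frame, bot gives the robot as it stands. The module is installed in compiled form; this text tells all that it offers.
- The arm moves only by the shell command python3 -m crank 'ROWS' [FORCE]. ROWS is text: rows parted by semicolons, each of 7 numbers parted by spaces: the finger opening in m, from 0 to 0.0854, then the shift along the tool's x, y, z in m, then the turn, a rotation vector about the tool's x, y, z in degrees. A call has exactly 8 rows; each row shifts and turns the commanded pose from where the row before left it, along the tool's axes as they then stand; what a row does not reach is not made up. A row lasts 1/12 s, in which the tool goes at most 41.7 mm and 7.16 degrees, less where a joint would pass 70% of its speed; a pose out of reach is approached as far as the arm can. A call with a gripper value outside its range is refused whole. The fingers move at their own pace and stop on an object; FORCE is the grip in N (left out, the last holds). Time passes only in rows, so rows that do not move let the fingers close, or fill a call up. It gives the time, the measured TCP pose, the force, the opening and the grip force at its end, in the units of the state.
- telemetry.observe(): the state, without advancing time (a new reading comes with each control period).
- grab_frame(name): name is "scene" or "top" or "wrist"; returns a dict with "pixels" (420x560x3 uint8, red, green, blue), "depth" (420x560 float32, m along the optical axis (not along the pixel's ray), 0 where there is no reading), "vertical_fov" (degrees; the focal length in pixels is half the picture's height over the tangent of half this angle, whatever the lens; pixels are square), "cx", "cy" (the principal point, pixels), "R" (3x3) and "t" (3): a world point X has camera coordinates R X + t; the wrist camera has in their place "hand_eye" (4x4, takes a point from camera to tool coordinates, whose origin is the TCP and whose axes are the flange's). Camera axes: x right, y down, z forward; pixel columns grow to the right and rows downward; lengths in m; the calibration is good to about 2 mm. A picture is of the moment at which its call begins: read the wrist's pose just before it.
- bot.job_done(): hands the job in; it is judged then, once.
The state is a dict: "clock": time; "qpos": joint angles; "qd": joint speeds; "joint_efforts": joint torques, N m; "position": TCP position; "tool_rot": TCP orientation; "force": force on the tool from outside, world axes, zero at the start; "moment": the same for the moment, N m; "grip_width": finger opening in m; "finger_force": force on a finger pad.
Only numpy, scipy, OpenCV 4.12 (cv2) and the standard library are available. Lean on these libraries where they do the work, as an engineer would, in place of code of your own. Each camera call takes 0.05 s, during which the arm holds its last target. There are 200 camera calls.

TASK

Take the wooden mallet from its rubber ring and, with its flat foot, drive the red wedge down into its slot with separate gentle taps until it will go no further and the cheese wheel is clamped tight against the end stop. Tap softly and slowly (a blow or push of more than about 35 N splits the wedge), never push the wedge with the gripper, and disturb nothing else on the counter. Then stand the mallet upright back in its ring.

Things in the scene. Friction and masses are not known exactly. Their poses are not given: they have to be found in the camera images.
- wedge_top (a point): centre of the flat top of the red wooden wedge (95 mm tall, 30 mm wide, 24 mm thick at the top tapering 1 in 6 to 8 mm at the tip). It stands tip down, started about 38 mm deep in the slot of the clamping board, its top 57 mm above the slot's mouth (about 147 mm above the counter). It goes 8 to 42 mm further; how far depends on where the stop is set and on how the wheel, which is not quite round, happens to lie. z of this frame points up out of the top.
- wedge: the red wedge; origin at the middle of the tip edge of its upright face, z up along the wedge, x from the upright to the sloped face
- stand: the light-wood clamping board on the counter (fixed), 270 mm long (x from the wedge end at -130 to +140 mm), 140 wide (y), 20 thick; origin under it on the counter. The slot is at x = -75 to -60, between a heel block and two cheeks whose tops are at z = 90 mm; 34 mm between the cheeks
- shoe: the dark wooden sliding shoe between wedge and cheese. Driving the wedge down slides it along the board's x against stiff friction (about 9 N, no spring, so it and the wedge stay where they are left): the wedge sinks steadily at some 5 to 12 N of downward force, 6 mm for each 1 mm of shoe, and resists sharply once the cheese is jammed against the stop. A last tap of 15 to 25 N on the seated wedge clamps it well. Origin as the board's
- cheese: the yellow cheese wheel lying on the board between shoe and stop, 109 mm across but hand-made and out of round by a few millimetres, 58 mm tall, 0.6 kg; origin under its centre
- stop: the dark wooden end stop pegged on the board beyond the cheese (fixed), 28 x 100 x 45 mm; origin at the foot of the middle of the face towards the cheese
- mallet_mid (a point): half-way up the upright turned wooden mallet (135 mm tall, 0.22 kg): a round wooden head 44 mm across, 50 mm tall with the rubber pad under it, a round handle 26 mm across from 50 to 135 mm above the foot. This point is 67.5 mm above its foot; grip the handle 90 to 105 mm above the foot. z points up the handle
- mallet_foot (a point): centre of the mallet's flat striking foot, a black rubber pad that yields about 1 mm per 10 N, 5 mm at most; the force of a blow peaks above what the wrist reads, so let it meet the wedge at 30 mm/s or less and stop at 15 to 20 N. It is on the counter at the start
- rest: the black rubber ring lying on the counter around the mallet's foot (fixed): 72 mm inside, 96 mm outside, 12 mm tall; origin on the counter at its centre
- jam: a bystander: amber jam jar, red lid, 64 mm across, 85 tall; origin under its centre
- spare_wheel: a bystander: spare pale cheese wheel, 120 mm across, 55 tall; origin under its centre
- syrup: a bystander: orange syrup bottle, 56 mm across, 170 tall; origin under its centre
- tub: a bystander: clear tub with white lid, 104 mm across, 68 tall; origin under its centre
- spatula: a bystander: spatula lying on the counter; origin under its middle
- spare_wedge: a bystander: blue spare slip of wood lying flat, 95 x 30 x 12 mm; origin under its centre
- saucer: a bystander: white saucer, 100 mm across, 18 tall; origin under its centre
There are look-alikes about, which are no part of the job. Leave any green or turquoise look-alike of the part that bears mallet_mid alone.

How it is judged:
On the way, in this order (a step that is already met when the one before it is completed fails the run):
1. the mallet's foot taps the wedge (contact force between mallet and wedge above 3 N).
2. the mallet is lifted clear of the wedge after the tap, still above it (contact force between mallet and wedge below 0.1 N and z of mallet_foot in the frame of wedge_top above 0.004 m and horizontal distance between mallet_foot and wedge_top below 0.03 m).
3. the mallet taps the wedge again (contact force between mallet and wedge above 3 N).
4. the wedge is home: the cheese is clamped between shoe and stop with the mallet off the wedge (contact force between shoe and cheese above 4 N and contact force between cheese and stop above 3 N and contact force between mallet and wedge below 0.1 N), for 0.2 s.
At the end, for the whole second after the job is handed in: Wedge upright in its slot, at least 6 mm deeper than at first, cheese flat and clamped at rest: the shoe presses it with over 4 N and it presses the stop with over 3 N. Mallet upright (0.1 rad) on the counter in its ring, foot within 20 mm of the ring centre (contact force between shoe and cheese above 4 N and contact force between cheese and stop above 3 N and angle between the z axis of wedge and the z axis of stand, either way round below 0.12 rad and z of wedge_top in the frame of stand below 0.141 m and horizontal distance between wedge_top and stand below 0.085 m and horizontal distance between mallet_foot and rest below 0.02 m and height (world z) of mallet_foot below 0.005 m and angle between each of mallet_mid, cheese's own z axis and vertical below 0.1 rad and linear speed of each of wedge, cheese below 0.01 m/s); the robot touches nothing.
It fails at once if the mallet hits or presses the wedge with more than 40 N (contact force between mallet and wedge above 40 N).
It fails at once if the gripper pushes the wedge itself (contact force between any of the fingers, the arm and wedge above 1 N).
It fails at once if the mallet or the robot pushes the shoe or the cheese (contact force between any of mallet, the fingers, the arm and shoe above 2 N or contact force between any of mallet, the fingers, the arm and cheese above 2 N).
It fails at once if a bystander is moved by more than 20 mm (distance of any of jam, spare_wheel, syrup, tub, spatula, spare_wedge, saucer from where it was at the start of the episode above 0.02 m).
It also fails if it takes over 51 s, if anything falls off the work surface, if the arm or the gripper's body presses on something with over 40 N, if the wrist force passes 120 N, or if a joint passes its speed limit or range.

## Working session

There is one attempt and no reset: what is moved stays moved. The work goes in short steps, Python scripts to look and compute and a shell command to move; the robot and the scene stay as the last step left them, time stands still between calls to the robot, and variables do not carry over. Pictures are saved under pics/ and viewed, at most 10 in all, crops included, and the job is handed in when it is done.

```bash
mkdir -p pics; python3 - <<'E'
from workcell import telemetry, grab_frame, bot
import cv2,numpy as np
s=telemetry.observe(); print(s, bot.tcp_to_tips)
a=[]
for n in("scene","top"):
    f=grab_frame(n); np.save(n+".npy",f,allow_pickle=True)
    cv2.imwrite(f"pics/{n}.png",f["pixels"][:,:,::-1]); print(n,f["vertical_fov"],f["cx"],f["cy"],f["R"],f["t"])
E
```

```text
{'clock': 0.0, 'qpos': array([ 1.16876313,  0.52198446, -0.03636163,  1.59995996,  0.021198  ,
        1.02107632, -0.11280011]), 'qd': array([-2.01466896e-03, -1.00211527e-03,  4.25869678e-05,  1.55906029e-04,
        1.65552804e-03,  7.28633840e-04,  1.90810089e-03]), 'joint_efforts': array([ 2.25530996e-03, -9.27103114e+01,  1.98106885e+00, -3.69924688e+01,
        1.80457189e-02,  8.30039091e-03,  1.58935836e-05]), 'position': array([ 0.20350589, -0.59063858,  0.24976095]), 'tool_rot': array([-3.14055064e+00,  5.36715805e-05,  3.31850895e-01]), 'force': array([ 0.07480356, -0.56627938, -0.08530705]), 'moment': array([ 0.01843856, -0.04896415, -0.01425376]), 'finger_force': 0.0, 'grip_width': 0.08535667969065863} 0.019
scene 56.7697449999842 278.23465701444485 208.0833275572673 [[-0.3382126   0.94106161 -0.00390872]
 [ 0.56107991  0.19831117 -0.80365541]
 [-0.75551411 -0.27399949 -0.5950821 ]] [ 0.1891745  -0.2023734   1.56428193]
top 52.55514348467045 285.4955663802159 215.29454901143686 [[-4.10626584e-04 -9.99970735e-01  7.63939558e-03]
 [-9.94438518e-01 -3.96234398e-04 -1.05317978e-01]
 [ 1.05317923e-01 -7.64015558e-03 -9.94409253e-01]] [-0.01503825  0.57846267  1.39902353]
```

View pics/scene.png

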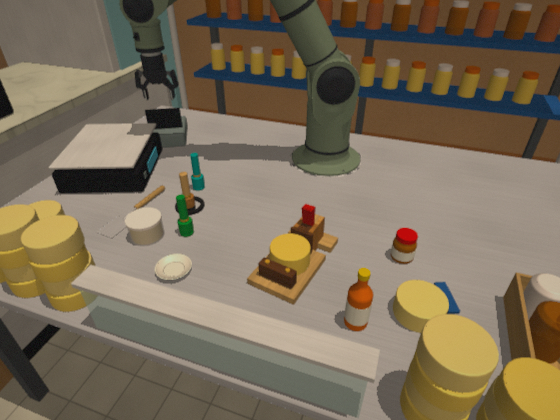

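View pics/top.png

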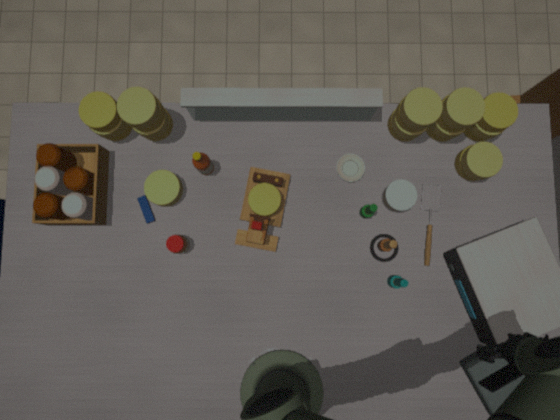

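The scene view shows the wooden mallet in its ring at (187,190), with the green look-alike at (184,215) and the turquoise one at (197,172). The red wedge is at (308,216). In the top view the ring is at (385,247), the wedge at (258,226), and the board runs up the picture from (257,240) to (268,180).

```bash
cat > h.py <<'E'
import numpy as np,cv2
def cloud(f,R=None,t=None):
    p=f["pixels"];d=f["depth"];F=p.shape[0]/2/np.tan(np.radians(f["vertical_fov"])/2)
    v,u=np.mgrid[:p.shape[0],:p.shape[1]]
    C=np.stack([(u-f["cx"])/F*d,(v-f["cy"])/F*d,d],-1)
    R=f["R"] if R is None else R; t=f["t"] if t is None else t
    return (C-t)@R
def hsv(f): return cv2.cvtColor(np.ascontiguousarray(f["pixels"]),cv2.COLOR_RGB2HSV)
E
python3 - <<'E'
from h import *
for n in("top","scene"):
    f=np.load(n+".npy",allow_pickle=True).item();P=cloud(f);H=hsv(f);ok=f["depth"]>0
    h,s,v=[H[...,i].astype(int) for i in range(3)];z=P[...,2]
    v0,u0=np.mgrid[:420,:560]
    box=lambda a,b,c,d:(u0>=a)&(u0<b)&(v0>=c)&(v0<d)&ok
    B=box(365,415,228,266) if n=="top" else box(165,215,165,216)
    W=box(235,285,205,255) if n=="top" else box(290,330,195,235)
    def rep(k,m):
        q=P[m]
        if len(q): print(n,k,len(q),"med",np.median(q,0).round(4),"min",q.min(0).round(3),"max",q.max(0).round(3))
    wood=B&(h<22)&(s>70)
    rep("wood",wood);rep("handletop",wood&(z>.125));rep("handle",wood&(z>.06)&(z<.13))
    dk=B&(v<50)&(z<.03);rep("ring",dk)
    q=P[dk][:,:2].astype(np.float32)
    if len(q)>5:print(cv2.minEnclosingCircle(q))
    red=W&((h<6)|(h>172))&(s>150);rep("red",red);rep("redtop",red&(z>.138))
    bd=(P[...,2]>.012)&(P[...,2]<.028)&(P[...,0]>.3)&(P[...,0]<.8)&(abs(P[...,1])<.25)&(h<25)&(s>60)&ok
    rep("board",bd); print(cv2.minAreaRect(P[bd][:,:2].astype(np.float32)))
    for k,c in (("green",(45,75)),("turq",(80,100))):
        m=(h>=c[0])&(h<=c[1])&(s>100)&ok&(P[...,0]>.3)&(P[...,0]<.8)&(z<.16)&(P[...,1]>-.6);rep(k,m)
E
```

```text
top wood 189 med [ 0.4782 -0.3392  0.062 ] min [ 0.458 -0.389  0.001] max [ 0.504 -0.325  0.139]
top handletop 54 med [ 0.4782 -0.3466  0.1334] min [ 0.469 -0.358  0.125] max [ 0.491 -0.335  0.139]
top handle 49 med [ 0.4776 -0.3368  0.1029] min [ 0.466 -0.358  0.061] max [ 0.491 -0.333  0.13 ]
top ring 150 med [ 0.4625 -0.3384  0.012 ] min [ 0.429 -0.392  0.004] max [ 0.514 -0.3    0.022]
((0.4710569381713867, -0.34662768244743347), 0.04638246074318886)
top red 77 med [0.536  0.0764 0.1463] min [0.523 0.061 0.083] max [0.554 0.092 0.153]
top redtop 73 med [0.536  0.0764 0.1467] min [0.523 0.061 0.142] max [0.548 0.092 0.153]
top board 1310 med [0.5878 0.0571 0.0197] min [ 0.459 -0.027  0.012] max [0.749 0.246 0.028]
((0.6152478456497192, 0.1279904693365097), (0.27224770188331604, 0.2700440287590027), 79.36609649658203)
top green 112 med [ 0.5902 -0.282   0.0587] min [ 0.4   -0.57   0.036] max [ 0.611 -0.267  0.143]
top turq 250 med [ 0.3542 -0.3776  0.0591] min [ 0.301 -0.6   -0.419] max [0.677 1.23  0.142]
scene wood 315 med [ 0.4891 -0.3355  0.0732] min [ 0.276 -0.496 -0.005] max 
[... 273 characters left out ...]
in [ 0.429 -0.389  0.001] max [ 0.52  -0.297  0.013]
((0.475853830575943, -0.34363386034965515), 0.04713261127471924)
scene red 226 med [0.5438 0.0808 0.1294] min [ 0.343  0.009 -0.001] max [0.553 0.095 0.148]
scene redtop 84 med [0.5419 0.0792 0.1446] min [0.524 0.063 0.138] max [0.553 0.095 0.148]
scene board 1432 med [0.6976 0.1043 0.0187] min [ 0.467 -0.25   0.012] max [0.794 0.25  0.028]
((0.6271064281463623, -0.00603756308555603), (0.3173520863056183, 0.4995448589324951), 2.242818832397461)
scene green 415 med [ 0.6051 -0.2783  0.0504] min [ 0.416 -0.41  -0.001] max [ 0.618 -0.263  0.136]
scene turq 389 med [ 0.3691 -0.3728  0.0499] min [ 0.301 -0.598  0.002] max [ 0.386 -0.352  0.136]
```

```bash
r='0.08 .034 -.0143 0 0 0 0'; python3 -m crank '0.08 .034 -.0143 0 0 0 0;0.08 .034 -.0143 0 0 0 0;0.08 .034 -.0143 0 0 0 0;0.08 .034 -.0143 0 0 0 0;0.08 .034 -.0143 0 0 0 0;0.08 .034 -.0143 0 0 0 0;0.08 .034 -.0143 0 0 0 0;0.08 .034 -.0143 0 0 0 0' 60
python3 -m crank '0.08 .034 -.0143 0 0 0 0;0.08 .02 -.0085 0 0 0 0;0.08 .014 -.0057 0 0 0 0;0.08 0 0 0 0 0 0;0.08 0 0 0 0 0 0;0.08 0 0 0 0 0 0;0.08 0 0 0 0 0 0;0.08 0 0 0 0 0 0'
cat >> h.py <<'E'
from scipy.spatial.transform import Rotation as Ro
def wrist():
    from workcell import telemetry, grab_frame
    s=telemetry.observe();f=grab_frame("wrist")
    T=np.eye(4);T[:3,:3]=Ro.from_euler("xyz",s["tool_rot"]).as_matrix();T[:3,3]=s["position"]
    M=T@f["hand_eye"];R=M[:3,:3].T
    return s,f,cloud(f,R,-R@M[:3,3]),T
E
python3 - <<'E'
from h import *
s,f,P,T=wrist(); cv2.imwrite("pics/w1.png",f["pixels"][:,:,::-1]);np.save("w1.npy",P)
print(s["position"],s["tool_rot"],s["force"])
H=hsv(f);h,sa,v=[H[...,i].astype(int) for i in range(3)];z=P[...,2]
near=np.hypot(P[...,0]-.479,P[...,1]+.345)<.07
for k,m in(("top",near&(z>.125)&(z<.15)&(sa>60)),("dark",near&(v<60)&(z>.004)&(z<.018))):
    q=P[m];print(k,len(q),q.mean(0).round(4),q.min(0).round(3),q.max(0).round(3),cv2.minEnclosingCircle(q[:,:2].astype(np.float32)))
E
```

```text
clock: 0.77
position: [0.4245, -0.3927, 0.2502]
tool_rot: [-3.141, 0.0, 0.332]
force: [0.6, -0.1, -0.2]
grip_width: 0.0801
finger_force: 0.0
clock: 1.43
position: [0.4778, -0.3459, 0.2503]
tool_rot: [3.142, 0.0, 0.33]
force: [-0.5, 0.6, -0.3]
grip_width: 0.0799
finger_force: 0.0
[ 0.4777537  -0.34586489  0.25030021] [3.14151040e+00 3.10146675e-04 3.30354082e-01] [-0.54535172  0.63425098 -0.32909025]
top 849 [ 0.4806 -0.3451  0.1332] [ 0.467 -0.358  0.125] [ 0.492 -0.333  0.136] ((0.4793437123298645, -0.34560176730155945), 0.012958459556102753)
dark 1766 [ 0.4794 -0.3437  0.0109] [ 0.426 -0.393  0.004] [ 0.519 -0.3    0.017] ((0.4722394645214081, -0.34631574153900146), 0.04682908207178116)
```

View pics/w1.png

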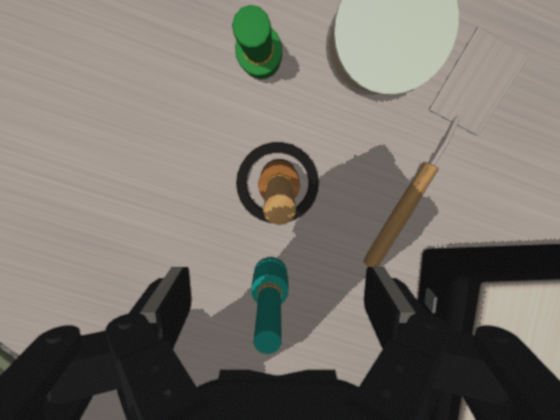

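The wrist view shows the wooden mallet's top at (280,207) inside the ring at (277,182). The look-alikes are clear of the fingers, so I'll descend and grip.

```bash
python3 -m crank '0.08 .0018 0 .025 0 0 0;0.08 0 0 .025 0 0 0;0.08 0 0 .025 0 0 0;0.08 0 0 .025 0 0 0;0.08 0 0 .02 0 0 0;0.08 0 0 .015 0 0 0;0.08 0 0 .01 0 0 0;0.08 0 0 .005 0 0 0'
python3 -m crank '0.02 0 0 0 0 0 0;0.02 0 0 0 0 0 0;0.02 0 0 0 0 0 0;0.02 0 0 0 0 0 0;0.02 0 0 0 0 0 0;0.02 0 0 0 0 0 0;0.02 0 0 0 0 0 0;0.02 0 0 0 0 0 0' 60
```

```text
clock: 2.15
position: [0.4796, -0.3445, 0.0991]
tool_rot: [-3.141, 0.001, 0.331]
force: [-0.2, -1.0, -0.9]
grip_width: 0.0801
finger_force: 0.0
clock: 2.82
position: [0.4805, -0.3448, 0.1007]
tool_rot: [3.141, -0.001, 0.332]
force: [0.6, -1.8, 5.3]
grip_width: 0.0251
finger_force: 58.6
```

```bash
python3 -m crank '0.02 0 0 -.01 0 0 0;0.02 0 0 -.02 0 0 0;0.02 0 0 -.03 0 0 0;0.02 0 0 -.03 0 0 0;0.02 0 0 -.03 0 0 0;0.02 0 0 -.03 0 0 0;0.02 0 0 -.02 0 0 0;0.02 0 0 -.015 0 0 0'
python3 -m crank '0.02 .006 -.012 0 0 0 0;0.02 .012 -.024 0 0 0 0;0.02 .014 -.0275 0 0 0 0;0.02 .014 -.0275 0 0 0 0;0.02 .014 -.0275 0 0 0 0;0.02 .014 -.0275 0 0 0 0;0.02 .014 -.0275 0 0 0 0;0.02 .014 -.0275 0 0 0 0'
python3 -m crank '0.02 .014 -.0275 0 0 0 0;0.02 .014 -.0275 0 0 0 0;0.02 .014 -.0275 0 0 0 0;0.02 .014 -.0275 0 0 0 0;0.02 .014 -.0275 0 0 0 0;0.02 .01 -.02 0 0 0 0;0.02 .006 -.012 0 0 0 0;0.02 0 0 0 0 0 0'
python3 - <<'E'
from h import *
from workcell import grab_frame
s,f,P,T=wrist(); cv2.imwrite("pics/w2.png",f["pixels"][:,:,::-1])
print(s["position"],s["tool_rot"],s["force"],s["qpos"])
g=grab_frame("scene");Q=cloud(g);cv2.imwrite("pics/s2.png",g["pixels"][:,:,::-1])
for n,F,C in(("w",f,P),("s",g,Q)):
    H=hsv(F);h,sa,v=[H[...,i].astype(int) for i in range(3)]
    m=((h<6)|(h>172))&(sa>150)&(C[...,2]>.135)&(C[...,2]<.155)&(np.hypot(C[...,0]-.538,C[...,1]-.078)<.04)
    q=C[m];print(n,len(q),len(q) and (q.mean(0).round(4),q.min(0).round(3),q.max(0).round(3),cv2.minAreaRect(q[:,:2].astype(np.float32))))
    near=np.hypot(C[...,0]-s["position"][0],C[...,1]-s["position"][1])<.03
    m=near&(C[...,2]>.16)&(C[...,2]<.26)&(sa>20)
    q=C[m];print(len(q),len(q) and (q.mean(0).round(4),q.min(0).round(3),q.max(0).round(3)))
E
```

```text
clock: 3.48
position: [0.4801, -0.3443, 0.288]
tool_rot: [3.141, -0.001, 0.332]
force: [0.4, -0.5, -1.9]
grip_width: 0.0248
finger_force: 59.2
clock: 4.15
position: [0.5104, -0.119, 0.2849]
tool_rot: [-3.141, 0.001, 0.332]
force: [0.5, -0.4, -2.7]
grip_width: 0.0247
finger_force: 59.3
clock: 4.82
position: [0.5364, 0.071, 0.2848]
tool_rot: [-3.14, 0.001, 0.336]
force: [-0.2, -0.2, -1.7]
grip_width: 0.0247
finger_force: 59.2
[0.53635477 0.07100488 0.28484458] [-3.13994822e+00  9.55483895e-04  3.36389848e-01] [-0.19402936 -0.19737657 -1.6940464 ] [-0.03462735  0.36117784 -0.26948629  1.77071648  0.1084049   1.02533695
 -1.57838915]
w 346 (array([0.5419, 0.0866, 0.1452]), array([0.528, 0.066, 0.135]), array([0.551, 0.095, 0.148]), ((0.5372827649116516, 0.08043917268514633), (0.026102669537067413, 0.022890040650963783), 79.044189453125))
3488 (array([0.5462, 0.0753, 0.2295]), array([0.518, 0.05 , 0.184]), array([0.557, 0.093, 0.26 ]))
s 90 (array([0.5422, 0.0806, 0.1434]), array([0.527, 0.063, 0.135]), array([0.553, 0.095, 0.149]), ((0.5378095507621765, 0.07998264580965042), (0.029680248349905014, 0.025771839544177055), 77.39741516113281))
398 (array([0.5491, 0.0728, 0.2204]), array([0.518, 0.048, 0.183]), array([0.562, 0.092, 0.26 ]))
```

View pics/w2.png

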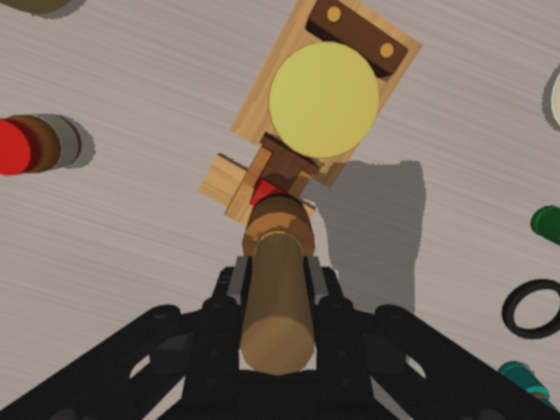

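View pics/s2.png

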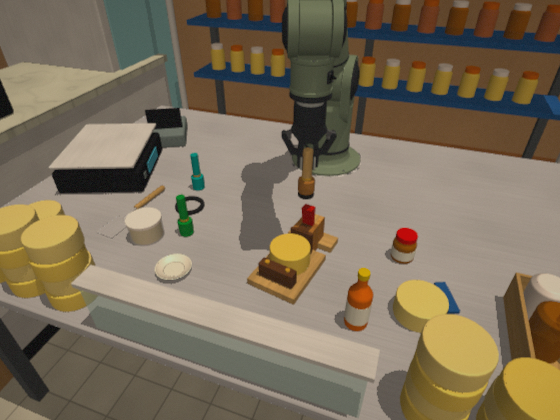

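The mallet hangs upright in the gripper (scene view, head at (306,190)), with the wedge directly below at (308,216). I'll centre it and approach slowly.

```bash
cat > g.py <<'E'
import sys
from workcell import telemetry
f=telemetry.observe()["force"][2]; sys.exit(f>float(sys.argv[1]))
E
python3 -m crank '0.02 .0021 -.0035 0 0 0 0;0.02 .0021 -.0035 .002 0 0 0;0.02 0 0 .005 0 0 0;0.02 0 0 .006 0 0 0;0.02 0 0 .006 0 0 0;0.02 0 0 .004 0 0 0;0.02 0 0 .002 0 0 0;0.02 0 0 0 0 0 0'
python3 -m crank '0.02 0 0 .001 0 0 0;0.02 0 0 .001 0 0 0;0.02 0 0 .001 0 0 0;0.02 0 0 .001 0 0 0;0.02 0 0 .001 0 0 0;0.02 0 0 .001 0 0 0;0.02 0 0 .001 0 0 0;0.02 0 0 0 0 0 0' && python3 g.py 3 && python3 -m crank '0.02 0 0 .001 0 0 0;0.02 0 0 .001 0 0 0;0.02 0 0 .001 0 0 0;0.02 0 0 0 0 0 0;0.02 0 0 0 0 0 0;0.02 0 0 0 0 0 0;0.02 0 0 0 0 0 0;0.02 0 0 0 0 0 0' 
```

```text
clock: 5.58
position: [0.5387, 0.0748, 0.2597]
tool_rot: [-3.141, 0.001, 0.332]
force: [0.0, 0.5, -2.4]
grip_width: 0.0247
finger_force: 59.2
clock: 6.25
position: [0.5389, 0.075, 0.2531]
tool_rot: [-3.142, 0.0, 0.332]
force: [0.5, 0.4, -1.1]
grip_width: 0.0247
finger_force: 59.2False
```

```bash
sed -i 's/sys.exit(f>float(sys.argv\[1\]))/sys.exit(int(f>float(sys.argv[1])))/' g.py
python3 -m crank '0.02 .001 -.003 0 0 0 0;0.02 0 0 .001 0 0 0;0.02 0 0 .001 0 0 0;0.02 0 0 .001 0 0 0;0.02 0 0 .001 0 0 0;0.02 0 0 0 0 0 0;0.02 0 0 0 0 0 0;0.02 0 0 0 0 0 0' && python3 g.py 2 && python3 -m crank '0.02 0 0 .001 0 0 0;0.02 0 0 .001 0 0 0;0.02 0 0 .001 0 0 0;0.02 0 0 0 0 0 0;0.02 0 0 0 0 0 0;0.02 0 0 0 0 0 0;0.02 0 0 0 0 0 0;0.02 0 0 0 0 0 0' 
```

```text
clock: 6.92
position: [0.5389, 0.0782, 0.2493]
tool_rot: [-3.142, 0.0, 0.332]
force: [0.3, -0.2, -1.2]
grip_width: 0.0246
finger_force: 59.2
clock: 7.58
position: [0.5391, 0.0782, 0.2464]
tool_rot: [3.142, -0.0, 0.332]
force: [-0.6, -0.2, 4.7]
grip_width: 0.0247
finger_force: 59.9
```

```bash
python3 -m crank '0.02 0 0 .001 0 0 0;0.02 0 0 .001 0 0 0;0.02 0 0 .001 0 0 0;0.02 0 0 0 0 0 0;0.02 0 0 0 0 0 0;0.02 0 0 0 0 0 0;0.02 0 0 0 0 0 0;0.02 0 0 0 0 0 0' 
python3 -m crank '0.02 0 0 -.003 0 0 0;0.02 0 0 -.004 0 0 0;0.02 0 0 -.004 0 0 0;0.02 0 0 0 0 0 0;0.02 0 0 0 0 0 0;0.02 0 0 0 0 0 0;0.02 0 0 0 0 0 0;0.02 0 0 0 0 0 0' 
python3 -m crank '0.02 0 0 .002 0 0 0;0.02 0 0 .002 0 0 0;0.02 0 0 .002 0 0 0;0.02 0 0 .0015 0 0 0;0.02 0 0 .001 0 0 0;0.02 0 0 .001 0 0 0;0.02 0 0 .001 0 0 0;0.02 0 0 .001 0 0 0' 
python3 -m crank '0.02 0 0 .001 0 0 0;0.02 0 0 .001 0 0 0;0.02 0 0 0 0 0 0;0.02 0 0 0 0 0 0;0.02 0 0 0 0 0 0;0.02 0 0 0 0 0 0;0.02 0 0 0 0 0 0;0.02 0 0 0 0 0 0' 
```

```text
clock: 8.25
position: [0.539, 0.0782, 0.2433]
tool_rot: [3.142, -0.0, 0.332]
force: [0.2, 0.3, 4.4]
grip_width: 0.0245
finger_force: 59.9
clock: 8.92
position: [0.5389, 0.0782, 0.2541]
tool_rot: [-3.142, 0.0, 0.332]
force: [-0.6, -0.4, -1.5]
grip_width: 0.0248
finger_force: 59.4
clock: 9.58
position: [0.5391, 0.0783, 0.243]
tool_rot: [3.142, -0.001, 0.332]
force: [-1.1, 0.1, 4.9]
grip_width: 0.0242
finger_force: 59.6
clock: 10.25
position: [0.539, 0.0782, 0.2409]
tool_rot: [-3.142, -0.0, 0.332]
force: [-0.0, 0.8, 4.8]
grip_width: 0.0249
finger_force: 59.6
```

```bash
python3 -m crank '0.02 0 0 .001 0 0 0;0.02 0 0 .001 0 0 0;0.02 0 0 .001 0 0 0;0.02 0 0 0 0 0 0;0.02 0 0 0 0 0 0;0.02 0 0 0 0 0 0;0.02 0 0 0 0 0 0;0.02 0 0 0 0 0 0' && python3 g.py 8 && python3 -m crank '0.02 0 0 .001 0 0 0;0.02 0 0 .001 0 0 0;0.02 0 0 .001 0 0 0;0.02 0 0 0 0 0 0;0.02 0 0 0 0 0 0;0.02 0 0 0 0 0 0;0.02 0 0 0 0 0 0;0.02 0 0 0 0 0 0' && python3 g.py 8 && python3 -m crank '0.02 0 0 .001 0 0 0;0.02 0 0 .001 0 0 0;0.02 0 0 .001 0 0 0;0.02 0 0 0 0 0 0;0.02 0 0 0 0 0 0;0.02 0 0 0 0 0 0;0.02 0 0 0 0 0 0;0.02 0 0 0 0 0 0' && python3 g.py 8 && python3 -m crank '0.02 0 0 .001 0 0 0;0.02 0 0 .001 0 0 0;0.02 0 0 .001 0 0 0;0.02 0 0 0 0 0 0;0.02 0 0 0 0 0 0;0.02 0 0 0 0 0 0;0.02 0 0 0 0 0 0;0.02 0 0 0 0 0 0'; python3 g.py 8; echo $?
```

```text
clock: 10.92
position: [0.5389, 0.0782, 0.2378]
tool_rot: [3.142, -0.0, 0.332]
force: [0.1, -1.0, 4.4]
grip_width: 0.0245
finger_force: 59.6
clock: 11.58
position: [0.5389, 0.0782, 0.2348]
tool_rot: [-3.142, -0.0, 0.332]
force: [0.7, -0.8, 4.2]
grip_width: 0.0243
finger_force: 59.6
clock: 12.25
position: [0.539, 0.0782, 0.232]
tool_rot: [3.142, -0.0, 0.332]
force: [1.4, -0.4, 7.2]
grip_width: 0.0249
finger_force: 59.7
clock: 12.92
position: [0.539, 0.0783, 0.229]
tool_rot: [-3.142, -0.0, 0.332]
force: [-0.3, -0.3, 7.5]
grip_width: 0.0249
finger_force: 59.8
0
```

```bash
python3 -m crank '0.02 0 0 -.003 0 0 0;0.02 0 0 -.004 0 0 0;0.02 0 0 -.003 0 0 0;0.02 0 0 0 0 0 0;0.02 0 0 .003 0 0 0;0.02 0 0 .002 0 0 0;0.02 0 0 .002 0 0 0;0.02 0 0 .001 0 0 0' && python3 -m crank '0.02 0 0 .001 0 0 0;0.02 0 0 .001 0 0 0;0.02 0 0 .001 0 0 0;0.02 0 0 .001 0 0 0;0.02 0 0 .001 0 0 0;0.02 0 0 0 0 0 0;0.02 0 0 0 0 0 0;0.02 0 0 0 0 0 0' && python3 g.py 10.5 && python3 -m crank '0.02 0 0 .001 0 0 0;0.02 0 0 .001 0 0 0;0.02 0 0 .001 0 0 0;0.02 0 0 0 0 0 0;0.02 0 0 0 0 0 0;0.02 0 0 0 0 0 0;0.02 0 0 0 0 0 0;0.02 0 0 0 0 0 0' && python3 g.py 10.5 && python3 -m crank '0.02 0 0 .001 0 0 0;0.02 0 0 .001 0 0 0;0.02 0 0 .001 0 0 0;0.02 0 0 0 0 0 0;0.02 0 0 0 0 0 0;0.02 0 0 0 0 0 0;0.02 0 0 0 0 0 0;0.02 0 0 0 0 0 0' ; python3 g.py 10.5; echo $?
```

```text
clock: 13.58
position: [0.5387, 0.0782, 0.2302]
tool_rot: [-3.141, 0.001, 0.332]
force: [-0.1, -0.1, -2.6]
grip_width: 0.025
finger_force: 59.4
clock: 14.25
position: [0.5391, 0.0784, 0.2262]
tool_rot: [-3.142, -0.001, 0.332]
force: [-2.2, -0.5, 6.6]
grip_width: 0.0247
finger_force: 59.9
clock: 14.92
position: [0.5391, 0.0784, 0.2233]
tool_rot: [-3.142, -0.001, 0.332]
force: [-1.7, -0.0, 6.2]
grip_width: 0.0247
finger_force: 59.9
clock: 15.58
position: [0.5391, 0.0784, 0.2203]
tool_rot: [-3.142, -0.001, 0.332]
force: [-1.5, 0.3, 6.5]
grip_width: 0.0248
finger_force: 59.9
0
```

```bash
python3 -m crank '0.02 0 0 .001 0 0 0;0.02 0 0 .001 0 0 0;0.02 0 0 .001 0 0 0;0.02 0 0 0 0 0 0;0.02 0 0 0 0 0 0;0.02 0 0 0 0 0 0;0.02 0 0 0 0 0 0;0.02 0 0 0 0 0 0' && python3 g.py 10 && python3 -m crank '0.02 0 0 .001 0 0 0;0.02 0 0 .001 0 0 0;0.02 0 0 .001 0 0 0;0.02 0 0 0 0 0 0;0.02 0 0 0 0 0 0;0.02 0 0 0 0 0 0;0.02 0 0 0 0 0 0;0.02 0 0 0 0 0 0' && python3 g.py 10 && python3 -m crank '0.02 0 0 .001 0 0 0;0.02 0 0 .001 0 0 0;0.02 0 0 .001 0 0 0;0.02 0 0 0 0 0 0;0.02 0 0 0 0 0 0;0.02 0 0 0 0 0 0;0.02 0 0 0 0 0 0;0.02 0 0 0 0 0 0' && python3 g.py 10 && python3 -m crank '0.02 0 0 .001 0 0 0;0.02 0 0 .001 0 0 0;0.02 0 0 .001 0 0 0;0.02 0 0 0 0 0 0;0.02 0 0 0 0 0 0;0.02 0 0 0 0 0 0;0.02 0 0 0 0 0 0;0.02 0 0 0 0 0 0'; python3 g.py 10; echo $?
```

```text
clock: 16.25
position: [0.5391, 0.0784, 0.2173]
tool_rot: [-3.142, -0.001, 0.332]
force: [-1.5, 0.7, 7.1]
grip_width: 0.0243
finger_force: 59.9
clock: 16.92
position: [0.5394, 0.0786, 0.215]
tool_rot: [3.141, -0.002, 0.332]
force: [-4.3, 0.5, 17.7]
grip_width: 0.0246
finger_force: 61.1
1
```

```bash
python3 -m crank '0.02 0 0 -.004 0 0 0;0.02 0 0 -.004 0 0 0;0.02 0 0 -.002 0 0 0;0.02 0 0 0 0 0 0;0.02 0 0 .002 0 0 0;0.02 0 0 .002 0 0 0;0.02 0 0 .002 0 0 0;0.02 0 0 .001 0 0 0' && python3 -m crank '0.02 0 0 .001 0 0 0;0.02 0 0 .001 0 0 0;0.02 0 0 .0005 0 0 0;0.02 0 0 .0005 0 0 0;0.02 0 0 0 0 0 0;0.02 0 0 0 0 0 0;0.02 0 0 0 0 0 0;0.02 0 0 0 0 0 0'
```

```text
clock: 17.58
position: [0.5389, 0.0782, 0.2164]
tool_rot: [-3.142, 0.0, 0.332]
force: [-0.1, -0.3, 5.0]
grip_width: 0.0248
finger_force: 59.6
clock: 18.25
position: [0.5394, 0.0784, 0.2149]
tool_rot: [3.141, -0.002, 0.332]
force: [-3.0, -0.6, 19.6]
grip_width: 0.0249
finger_force: 60.9
```

```bash
python3 -m crank '0.02 0 0 -.004 0 0 0;0.02 0 0 -.006 0 0 0;0.02 0 0 -.01 0 0 0;0.02 0 0 -.015 0 0 0;0.02 0 0 -.015 0 0 0;0.02 0 0 -.015 0 0 0;0.02 0 0 -.008 0 0 0;0.02 0 0 0 0 0 0'
python3 -m crank '0.02 -.007 .013 0 0 0 0;0.02 -.014 .0265 0 0 0 0;0.02 -.014 .0265 0 0 0 0;0.02 -.014 .0265 0 0 0 0;0.02 -.014 .0265 0 0 0 0;0.02 -.014 .0265 0 0 0 0;0.02 -.014 .0265 0 0 0 0;0.02 -.014 .0265 0 0 0 0'
python3 -m crank '0.02 -.014 .0265 0 0 0 0;0.02 -.014 .0265 0 0 0 0;0.02 -.014 .0265 0 0 0 0;0.02 -.014 .0265 0 0 0 0;0.02 -.014 .0265 0 0 0 0;0.02 -.014 .0265 0 0 0 0;0.02 -.01 .019 0 0 0 0;0.02 0 0 0 0 0 0'
python3 - <<'E'
from h import *
s,f,P,T=wrist(); cv2.imwrite("pics/w3.png",f["pixels"][:,:,::-1])
print(s["position"]); R=T[:3,:3]
for tgt in [(.474,-.3458)]:
    print(R.T@np.array([tgt[0]-s["position"][0],tgt[1]-s["position"][1],0]))
H=hsv(f);h,sa,v=[H[...,i].astype(int) for i in range(3)];z=P[...,2]
m=(np.hypot(P[...,0]-.473,P[...,1]+.3455)<.07)&(v<60)&(z>.004)&(z<.018)
q=P[m];print(len(q),cv2.minEnclosingCircle(q[:,:2].astype(np.float32)))
E
```

```text
clock: 18.92
position: [0.5395, 0.0783, 0.2886]
tool_rot: [3.141, -0.003, 0.332]
force: [0.2, -0.4, -2.4]
grip_width: 0.0249
finger_force: 59.4
clock: 19.58
position: [0.5035, -0.145, 0.2861]
tool_rot: [-3.141, 0.001, 0.332]
force: [-0.1, -0.4, -1.4]
grip_width: 0.0246
finger_force: 59.3
clock: 20.25
position: [0.4713, -0.3472, 0.2856]
tool_rot: [3.141, 0.002, 0.326]
force: [0.2, -0.3, -1.8]
grip_width: 0.0244
finger_force: 59.2
[ 0.47129463 -0.34719564  0.28561867]
[ 3.01005625e-03 -4.54241693e-04 -6.81732478e-06]
1355 ((0.4724040627479553, -0.3461546003818512), 0.0467059388756752)
```

View pics/w3.png

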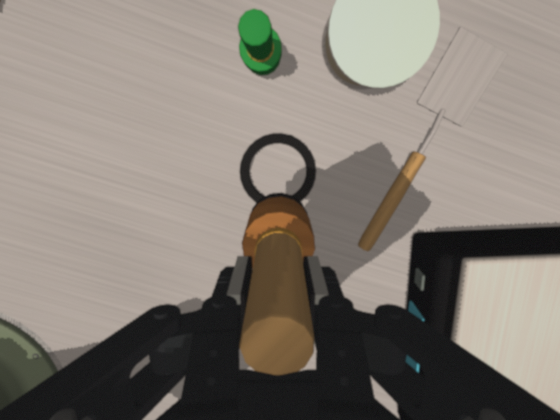

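The ring is empty at (278,171) in the wrist view, and the mallet is upright above it. Lowering now.

```bash
python3 -m crank '0.02 .0015 0 .012 0 0 0;0.02 0 0 .025 0 0 0;0.02 0 0 .03 0 0 0;0.02 0 0 .03 0 0 0;0.02 0 0 .03 0 0 0;0.02 0 0 .025 0 0 0;0.02 0 0 .017 0 0 0;0.02 0 0 .008 0 0 0'
python3 -m crank '0.02 0 0 .001 0 0 0;0.02 0 0 .001 0 0 0;0.02 0 0 .001 0 0 0;0.02 0 0 0 0 0 0;0.02 0 0 0 0 0 0;0.02 0 0 0 0 0 0;0.02 0 0 0 0 0 0;0.02 0 0 0 0 0 0'; python3 g.py 2 && python3 -m crank '0.02 0 0 .001 0 0 0;0.02 0 0 .001 0 0 0;0.02 0 0 0 0 0 0;0.02 0 0 0 0 0 0;0.02 0 0 0 0 0 0;0.02 0 0 0 0 0 0;0.02 0 0 0 0 0 0;0.02 0 0 0 0 0 0'
```

```text
clock: 20.97
position: [0.474, -0.3403, 0.107]
tool_rot: [-3.138, 0.002, 0.333]
force: [0.1, 0.5, -2.6]
grip_width: 0.025
finger_force: 59.5
clock: 21.63
position: [0.4749, -0.3422, 0.1071]
tool_rot: [3.141, -0.0, 0.332]
force: [0.9, 0.4, -2.7]
grip_width: 0.0251
finger_force: 59.5
clock: 22.3
position: [0.4748, -0.3421, 0.1048]
tool_rot: [-3.142, 0.0, 0.332]
force: [0.5, -0.1, -2.9]
grip_width: 0.0249
finger_force: 59.5
```

```bash
python3 -m crank '0.02 -.002 .003 .001 0 0 0;0.02 0 0 .001 0 0 0;0.02 0 0 .001 0 0 0;0.02 0 0 0 0 0 0;0.02 0 0 0 0 0 0;0.02 0 0 0 0 0 0;0.02 0 0 0 0 0 0;0.02 0 0 0 0 0 0'; python3 g.py 1 && python3 -m crank '0.02 0 0 .001 0 0 0;0.02 0 0 0 0 0 0;0.02 0 0 0 0 0 0;0.02 0 0 0 0 0 0;0.02 0 0 0 0 0 0;0.02 0 0 0 0 0 0;0.02 0 0 0 0 0 0;0.02 0 0 0 0 0 0';  python3 g.py 1 && python3 -m crank '0.02 0 0 .001 0 0 0;0.02 0 0 0 0 0 0;0.02 0 0 0 0 0 0;0.02 0 0 0 0 0 0;0.02 0 0 0 0 0 0;0.02 0 0 0 0 0 0;0.02 0 0 0 0 0 0;0.02 0 0 0 0 0 0'
```

```text
clock: 22.97
position: [0.4739, -0.3455, 0.1018]
tool_rot: [-3.142, -0.0, 0.332]
force: [-0.3, 0.0, -1.7]
grip_width: 0.0249
finger_force: 59.5
clock: 23.63
position: [0.474, -0.3457, 0.1009]
tool_rot: [3.141, -0.0, 0.332]
force: [0.4, 0.4, 2.7]
grip_width: 0.0245
finger_force: 59.8
```

Foot down. Releasing slowly, then retreating upward.

```bash
python3 -m crank '0.03 0 0 0 0 0 0;0.035 0 0 0 0 0 0;0.045 0 0 0 0 0 0;0.055 0 0 0 0 0 0;0.07 0 0 0 0 0 0;0.08 0 0 0 0 0 0;0.08 0 0 0 0 0 0;0.08 0 0 0 0 0 0' 20
python3 -m crank '0.08 0 0 -.006 0 0 0;0.08 0 0 -.015 0 0 0;0.08 0 0 -.025 0 0 0;0.08 0 0 -.03 0 0 0;0.08 0 0 -.03 0 0 0;0.08 0 0 -.025 0 0 0;0.08 0 0 -.015 0 0 0;0.08 0 0 0 0 0 0'
python3 - <<'E'
from h import *
from workcell import grab_frame
s,f,P,T=wrist()
H=hsv(f);h,sa,v=[H[...,i].astype(int) for i in range(3)];z=P[...,2]
near=np.hypot(P[...,0]-.473,P[...,1]+.3455)<.05
q=P[near&(z>.125)&(z<.15)&(sa>60)];print(s["position"],len(q),q.max(0),cv2.minEnclosingCircle(q[:,:2].astype(np.float32)))
g=grab_frame("scene");Q=cloud(g);h=hsv(g);m=((h[...,0]<6)|(h[...,0]>172))&(h[...,1]>150)&(Q[...,2]>.08)&(np.hypot(Q[...,0]-.538,Q[...,1]-.078)<.04)
print(Q[m].max(0),np.median(Q[m],0))
cv2.imwrite("pics/s3.png",cv2.resize(g["pixels"][120:320,100:380,::-1],None,fx=2.5,fy=2.5))
E
```

```text
clock: 24.3
position: [0.4739, -0.3456, 0.1008]
tool_rot: [-3.142, 0.0, 0.332]
force: [-0.1, -0.2, -0.1]
grip_width: 0.0794
finger_force: 0.0
clock: 24.97
position: [0.4749, -0.3463, 0.2508]
tool_rot: [3.137, -0.003, 0.332]
force: [-0.3, -0.6, 0.8]
grip_width: 0.0797
finger_force: 0.0
[ 0.47494354 -0.34631133  0.25077707] 823 [ 0.48519635 -0.33293507  0.13577771] ((0.4726603925228119, -0.345636785030365), 0.012779263779520988)
[0.55151387 0.09513174 0.11704028] [0.54533247 0.08039519 0.11182526]
```

View pics/s3.png

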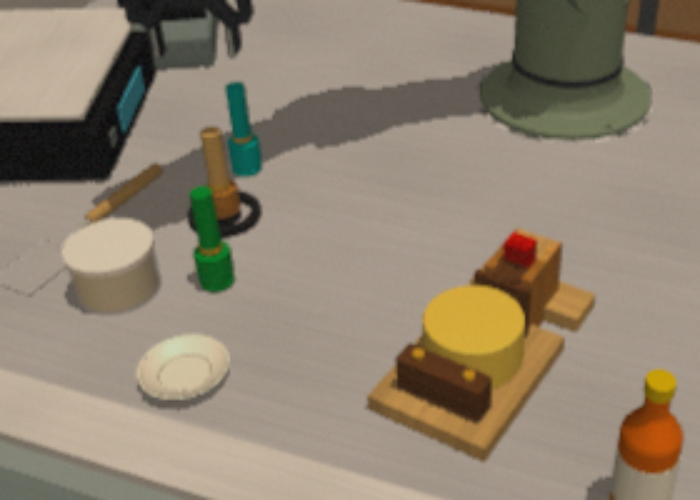

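The crop shows the mallet standing upright in its ring at (222,190). The wedge is sunk deep at (520,248), and the cheese is against the stop at (445,370).

```bash
python3 -c "
from workcell import bot
print(bot.job_done())"
```

```text
the job is handed in; nothing more can be done
None
```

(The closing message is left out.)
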